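Roll the stray sample vial onto the photo line

TASK

Two capped sample vials lie on the cork mat: one already lies along the dark line, the other lies off the line, on the mat's wider side. With just the fingertips, roll the stray vial by its top over the mat until it lies along the line too, its middle right over the line, in a row with the first vial for a photograph. Never pinch or lift it, and leave the first vial and everything else where they are.

Things in the scene. Friction and masses are not known exactly. Their poses are not given: they have to be found in the camera images.
- loose_vial_mid (a point): The stray vial to roll: clear glass, black screw cap, lying on the mat; body 26.4 mm across, 58 mm long; cap 20 mm across, 6 mm more. Point on its axis, half-way along the body, 13.2 mm below its top. Own z runs along it to the cap; x, y turn as it rolls. Starts 40-90 mm on the line's -x side, within 7 degrees of parallel. Soft mat: below 4 cm/s it rolls on under 5 mm. About 28 g.
- line (a point): Middle of the dark line, on the fixed cork mat's top (5 mm above the worktop). Line 8 mm wide, 250 mm long, along this point's y; x is level, across the line, the way the stray vial must roll; z up. The mat is 270 mm along y and reaches 155 mm to -x, 95 mm to +x of the line. The stray vial's middle starts at y about +0.055 m, the first vial's at about -0.075 m.
- row_vial_mid (a point): The first vial, of the same kind and size, already lying along the line; leave it. Point on its axis half-way along its glass body.
- dish: Closed petri dish, 95 mm across, 16 mm high, lying on the mat; leave it. Origin at the centre of its underside.
- upright_vial: Vial standing upright near a corner of the mat, 26 mm across, 64 mm high; leave it. Origin at the centre of its underside.
- upright_vial2: A second upright vial of the same size beside it; leave it. Origin at the centre of its underside.
- flask: Conical glass flask, 66 mm across, 94 mm high, on the worktop; leave it. Origin at the centre of its underside.
- bulb: Orange rubber pipette bulb, 51 x 96 x 64 mm, on the worktop; leave it. Origin at the middle of its underside.
- bottle: Capped reagent bottle, 46 mm across, 87 mm high, on the worktop; leave it. Origin at the centre of its underside.
Things that resemble listed ones, but are neither listed nor needed, are in the scene too. What is shaped like the part that bears row_vial_mid but green or orange is not meant. What is shaped like the part that bears loose_vial_mid but pink or turquoise is not meant.

How it is judged:
On the way:
1. the stray vial has rolled half a turn about its own axis, still lying on the mat (angle between loose_vial_mid's own y axis and vertical below 0.6 rad and angle between loose_vial_mid's own z axis and vertical above 1.35 rad and height (world z) of loose_vial_mid below 0.024 m), for 0.02 s.
At the end, for the whole second after the job is handed in: The stray vial lies still on the mat, its middle within 8 mm of the line's centre line and its axis within 0.2 rad (11 degrees) of the line's direction, next to the first vial, which is still on the line (x of loose_vial_mid in the frame of line between -0.008 and 0.008 m and y of loose_vial_mid in the frame of line between 0 and 0.11 m and height (world z) of loose_vial_mid below 0.022 m and angle between the z axis of loose_vial_mid and the y axis of line, either way round below 0.2 rad and linear speed of loose_vial below 0.01 m/s and x of row_vial_mid in the frame of line between -0.012 and 0.012 m); the robot touches nothing.
It fails at once if the stray vial is lifted off the mat or tipped up (its middle more than about 8 mm too high) (height (world z) of loose_vial_mid above 0.027 m).
It fails at once if the first vial is pushed more than 12 mm away (distance of row_vial_mid from where it was at the start of the episode above 0.012 m).
It fails at once if a bystander is displaced by more than 15 mm (distance of any of dish, upright_vial, upright_vial2, flask, bulb, bottle from where it was at the start of the episode above 0.015 m).
It also fails if it takes over 51 s, if anything falls off the work surface, if the arm or the gripper's body presses on something with over 40 N, if the wrist force passes 120 N, or if a joint passes its speed limit or range.

ROBOT

A 6-joint arm with a two-finger parallel gripper is mounted at the origin on a cart in front of the work surface, level with it; the furniture and walls round the work are solid. World frame = base frame: x ahead of the robot, y to its left, z up, the work surface at z = 0. Lengths are in m, angles in rad, forces in N, time in s.
With the tool pointing down it reaches from about 0.35 to 0.85 m from the base axis. Payload 8.1 kg.
Tool frame: the origin (TCP) lies on the centre line of the jaws, within the pads' length; the fingertips stand 11 mm ahead of it and the grasp point (between the pads) lies 8 mm behind it (tip_reach is the z of the fingertips in the tool frame, in m); z points along the fingers, y is the direction in which the jaws open and shut (so a half turn about z gives the same grasp; the last joint's range is limited). The gripper opens to 93 mm and grips with 3 to 60 N. Pads are 15 mm wide; open, the fingers measure 128 mm over their backs; the gripper's body (75 mm by 188 mm) begins 65 mm behind the grasp point.
Start: joints at [-1.389, 0.13, 1.488, -0, 1.523, -0.085], TCP at [0.158, -0.579, 0.23] pointing down, gripper open.
Joint ranges: [-2.96, 2.96], [-0.89, 2.26], [0.02, 2.5], [-1.34, 4.48], [0, 2.73], [-2.66, 2.66]. Speed limits (rad/s): [2.39, 2.39, 2.79, 3.14, 3.14, 3.14].

INTERFACE

Orientations are given as a rotation vector (axis times angle).
In Python, from plant import read_state, read_camera, camera_params, close_job, silhouettes, tip_of, tip_reach gives the robot as it stands.
- The arm moves only by the shell command python3 -m creep 'ROWS' [FORCE]. ROWS is JSON, a list of rows, each a list of 5 numbers: the shift along the tool's x, y, z in m, then the turn about the tool's z in rad, then the closure in counts, from 0 (fully open) to 255 (shut). In form: [[dx, dy, dz, twist, gripper], ...]. A call has 1 to 12 rows; each row shifts and turns the commanded pose from where the row before left it, along the tool's axes as they then stand; what a row does not reach is not made up. A row lasts 1/12 s, in which the tool goes at most 41.7 mm and 7.16 degrees, less where a joint would pass 70% of its speed; a pose out of reach is approached as far as the arm can. A call is refused whole if a number of a shift passes 0.0417 or a number of a turn 0.125, either way. A call with a gripper value outside its range is refused whole. The fingers move at their own pace and stop on an object; FORCE is the grip in N (left out, the last holds). Time passes only in rows, so rows that do not move let the fingers close. It gives the time, the measured TCP pose, the force and the opening at its end, in the units of the state.
- read_state(): the state, without advancing time (a new reading comes with each control period).
- read_camera(name): name is "side" or "top" or "wrist"; returns the picture (384x512x3 uint8, red, green, blue); there is no depth.
- camera_params(name): a dict with "fov_y" (degrees; the focal length in pixels is half the picture's height over the tangent of half this angle, whatever the lens; pixels are square), "cx", "cy" (the principal point, pixels), "k1" (the pictures are not rectified: a ray, as slopes to the right and down, at radius r is drawn at 1 + k1 r^2 times it, then the intrinsics apply), "position" and "rotation" of the camera in the world. Camera axes: x right, y down, z forward; pixel columns grow to the right and rows downward; lengths in m; the calibration is good to about 2 mm. A picture is of the moment at which its call begins: read the wrist's pose just before it. camera_params takes no time and is no camera call; for the wrist camera it gives the pose at the moment of the call.
- close_job(): hands the job in, once; it reports no verdict.
Trained networks look in the newest picture that a camera, given by its name, has taken for a name from the list of things; names that differ only in an ending like _2 or _b are one class to them, and where a whole thing is asked for, a point or a joint stands for the part that bears it (a point fixed in the world has none). Each returns a list of dicts, best first, with "confidence" (0 to 1); they miss things now and then, are a little off and sometimes report something else, mostly with a low value. They report only what shows in the picture. A call takes as long as a camera call. They do not tell look-alikes from the thing itself.
- silhouettes(camera, query): "region" (384x512 bool, what is visible of it) and "pixel" ([column, row] in pixels, amid what is visible of it).
- tip_of(camera, query): "pixel" ([column, row] in pixels: a listed point, or the origin of a listed thing).
The state is a dict: "t": time; "q": joint angles; "dq": joint speeds; "joint_torque": joint torques, N m; "tool_pos": TCP position; "orientation": TCP orientation; "force": force on the tool from outside, world axes, zero at the start; "wrist_torque": the same for the moment, N m; "opening": finger opening in m.
Only numpy, scipy, OpenCV 4.12 (cv2) and the standard library are available. Lean on these libraries where they do the work, as an engineer would, in place of code of your own. Each camera call takes 0.05 s, during which the arm holds its last target.

## Working session

There is one attempt and no reset: what is moved stays moved. The work goes in short steps, Python scripts to look and compute and a shell command to move; the robot and the scene stay as the last step left them, time stands still between calls to the robot, and variables do not carry over. Pictures are saved under pics/ and viewed, and the job is handed in when it is done.

```bash
mkdir -p pics; ls; cat > h.py <<'E'
import numpy as np, cv2
from plant import *
def K(p):
    f=192/np.tan(np.radians(p['fov_y'])/2); return f
def ray(cam,px,p=None):
    p=p or camera_params(cam); f=K(p)
    d=np.array([(px[0]-p['cx'])/f,(px[1]-p['cy'])/f]); u=d.copy()
    for _ in range(20): u=d/(1+p['k1']*(u@u))
    R=np.array(p['rotation']); 
    return np.array(p['position']),R@np.array([u[0],u[1],1.])
def atz(cam,px,z,p=None):
    o,d=ray(cam,px,p); return o+d*(z-o[2])/d[2]
def proj(cam,X,p=None):
    p=p or camera_params(cam); f=K(p)
    c=np.array(p['rotation']).T@(np.array(X)-np.array(p['position'])); u=c[:2]/c[2]
    u=u*(1+p['k1']*(u@u)); return np.array([u[0]*f+p['cx'],u[1]*f+p['cy']])
def save(cam,name):
    im=read_camera(cam); cv2.imwrite('pics/'+name,im[:,:,::-1]); return im
E
python3 - <<'E'
from h import *
print(read_state()); 
for c in ['top','side','wrist']:
    save(c,c+'0.png'); print(c,camera_params(c))
    for q in ['loose_vial_mid','row_vial_mid','line','dish','upright_vial']:
        if c!='wrist':
            print(c,q,[(np.round(r['pixel'],1).tolist(),round(r['confidence'],2),np.round(atz(c,r['pixel'],0.005 if q in('line','dish','upright_vial') else .0182),4).tolist()) for r in tip_of(c,q)])
E
```

```text
pics
{'t': 0.0, 'q': array([-1.38939089e+00,  1.31137883e-01,  1.48927204e+00, -8.78047115e-06,
        1.52300685e+00, -8.53779429e-02]), 'dq': array([-1.76788802e-03,  1.57981329e-03, -4.86524141e-05,  3.31844629e-05,
        1.18159965e-03, -1.13087669e-03]), 'joint_torque': array([-7.74802938e-04, -5.59858167e+01, -4.91762853e+01,  7.66673614e-02,
        3.60589894e-02, -9.73327769e-05]), 'tool_pos': array([ 0.15810965, -0.57822312,  0.22860532]), 'orientation': array([-3.11187884e+00, -4.17579098e-01,  1.51194913e-04]), 'force': array([-0.20508747,  0.67161474, -0.21918695]), 'wrist_torque': array([-0.02466535,  0.0178261 ,  0.02528452]), 'opening': 0.09299845503816886}
top {'fov_y': 53.087706028361545, 'cx': 253.90465271198588, 'cy': 187.72697561141928, 'k1': -0.0618341928544126, 'position': array([0.34645725, 0.01257183, 1.28324031]), 'rotation': array([-2.14941557,  2.12189597, -0.14188672])}Traceback (most recent call last):
  File "<stdin>", line 7, in <module>
  File "h.py", line 12, in atz
    o,d=ray(cam,px,p); return o+d*(z-o[2])/d[2]
                                           ~^^^
IndexError: invalid index to scalar variable.
```

Rotation is a rotation vector.

```bash
sed -i 's/import numpy as np, cv2/import numpy as np, cv2\nfrom scipy.spatial.transform import Rotation as Ro/; s/np.array(p\[.rotation.\])/Ro.from_rotvec(p["rotation"]).as_matrix()/' h.py
python3 - <<'E'
from h import *
for c in ['top','side','wrist']:
    save(c,c+'0.png'); print(c,camera_params(c))
    for q in ['loose_vial_mid','row_vial_mid','line','dish','upright_vial']:
        if c!='wrist':
            print(c,q,[(np.round(r['pixel'],1).tolist(),round(r['confidence'],2),np.round(atz(c,r['pixel'],0.005 if q in('line','dish','upright_vial') else .0182),4).tolist()) for r in tip_of(c,q)])
E
```

```text
top {'fov_y': 53.087706028361545, 'cx': 253.90465271198588, 'cy': 187.72697561141928, 'k1': -0.0618341928544126, 'position': array([0.34645725, 0.01257183, 1.28324031]), 'rotation': array([-2.14941557,  2.12189597, -0.14188672])}
top loose_vial_mid [([204.9, 200.9], 0.71, [0.491, 0.1978, 0.0182]), ([191.5, 168.2], 0.44, [0.6013, 0.2469, 0.0182])]
top row_vial_mid [([298.0, 183.3], 0.69, [0.5538, -0.1111, 0.0182]), ([341.1, 198.9], 0.64, [0.5031, -0.2538, 0.0182]), ([345.7, 167.3], 0.51, [0.6101, -0.2715, 0.0182])]
top line [([275.9, 180.6], 0.97, [0.5643, -0.038, 0.005])]
top dish [([291.0, 215.8], 0.83, [0.4462, -0.0888, 0.005]), ([255.1, 186.3], 0.66, [0.5441, 0.0319, 0.005])]
top upright_vial [([263.1, 154.2], 0.5, [0.6551, 0.0061, 0.005]), ([250.8, 149.8], 0.45, [0.6701, 0.0483, 0.005])]
side {'fov_y': 56.728171930550644, 'cx': 257.9717117593394, 'cy': 189.41160357120808, 'k1': -0.05503760029830367, 'position': array([0.85382415, 0.55179151, 0.84402289]), 'rotation': array([-0.84306699, -2.70363494,  0.89764961])}
side loose_vial_mid [([302.3, 224.8], 0.8, [0.4894, 0.2066, 0.0182]), ([278.5, 255.2], 0.76, [0.5948, 0.2423, 0.0182]), ([254.4, 187.5], 0.68, [0.5249, 0.029, 0.0182]), ([250.5, 153.5], 0.59, [0.4607, -0.0879, 0.0182])]
side row_vial_mid [([179.1, 145.2], 0.61, [0.628, -0.25, 0.0182]), ([225.3, 159.3], 0.45, [0.5377, -0.1127, 0.0182]), ([210.3, 128.3], 0.44, [0.5076, -0.2591, 0.0182])]
side line [([230.3, 179.0], 0.96, [0.5611, -0.0473, 0.005])]
side dish [([254.6, 154.3], 0.69, [0.4457, -0.0878, 0.005])]
side upright_vial [([220.0, 216.6], 0.68, [0.6547, 0.0496, 0.005]), ([212.7, 206.0], 0.44, [0.6536, 0.0071, 0.005]), ([252.3, 152.5], 0.21, [0.4474, -0.0984, 0.005])]
wrist {'fov_y': 62.27407331823986, 'cx': 257.35555657487004, 'cy': 188.65205998914976, 'k1': -0.04082569417691417, 'position': array([ 0.23017188, -0.55834221,  0.3851869 ]), 'rotation': array([ 2.31839043, -1.76937843, -0.24114644])}
```

View pics/top0.png

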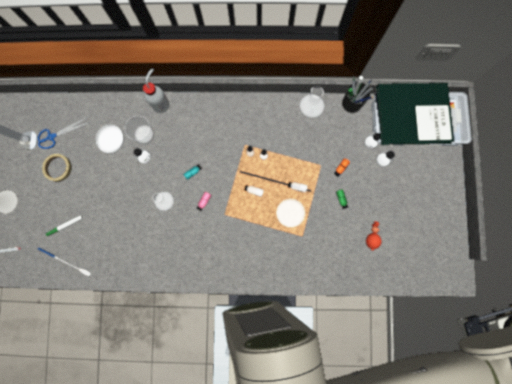

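View pics/side0.png

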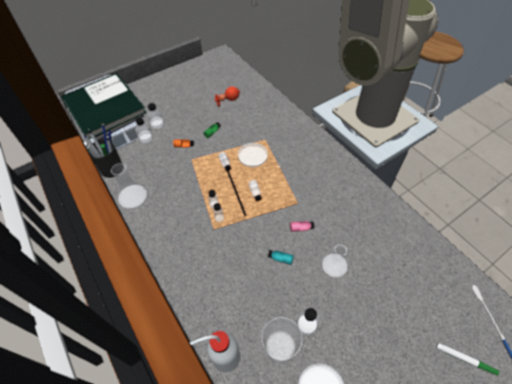

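Candidates (top picture): clear/black-cap vial at (254,190) = the stray one off the line; clear vial at (299,186) lies on the line = row vial; pink (204,201), turquoise (192,171), green (342,198) and orange (342,167) are look-alikes. The uprights are at (250,149) and (263,154), the dish at (291,213). I choose (254,190) and will check it in a close crop.

```bash

python3 - <<'E'
import cv2,numpy as np
a=cv2.imread('pics/top0.png')[140:245,215:330]; b=cv2.imread('pics/side0.png')[135:230,180:305]
a=cv2.resize(a,None,fx=5,fy=5,interpolation=cv2.INTER_CUBIC);b=cv2.resize(b,None,fx=5,fy=5,interpolation=cv2.INTER_CUBIC)
cv2.imwrite('pics/ta.png',a);cv2.imwrite('pics/sa.png',b)
E
```

```text
(no output)
```

View pics/ta.png

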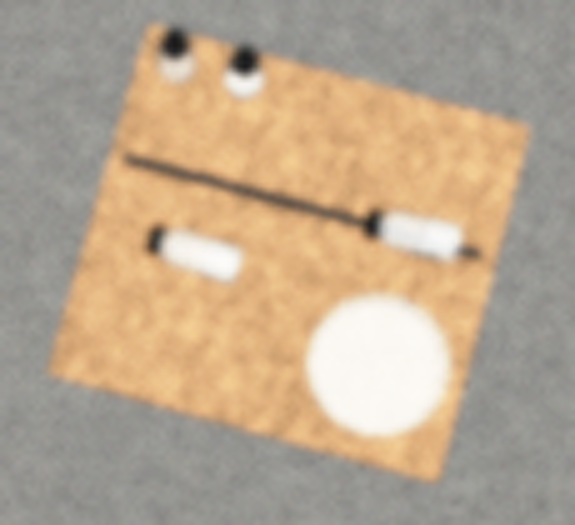

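View pics/sa.png

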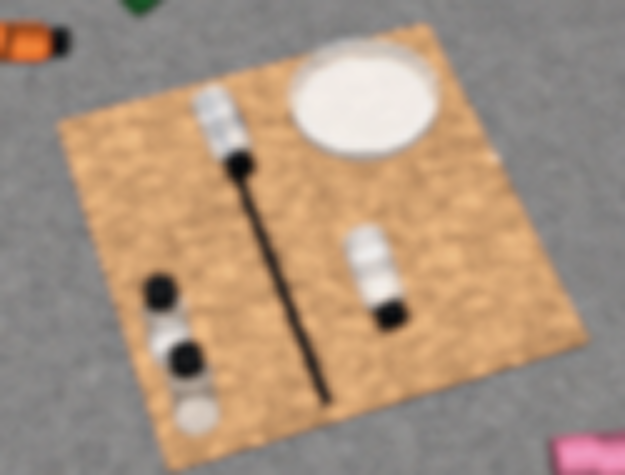

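Crop confirms it: the stray vial is a clear glass one with a black cap at top pixel ≈(254,190), with bare mat between it and the line. The row vial is on the line, and the dish sits on the stray vial's side, at the -y end. Next I work out the geometry.

```bash

python3 - <<'E'
from h import *
for c,pts,o in [('top',dict(l1=(125,157),l2=(480,254),cap=(155,239),tail=(240,265),rcap=(373,223),rtail=(460,241)),(215,140)),('side',dict(l1=(326,402),cap=(390,316),tail=(365,232),rcap=(238,163),rtail=(209,90),l_mid=(268,255)),(180,135))]:
    for k,v in pts.items():
        px=((v[0]-2)/5+o[0],(v[1]-2)/5+o[1]); print(c,k,np.round(px,1),np.round(atz(c,px,.005 if k[0]=='l' else .0182),4))
s=read_state();print(Ro.from_rotvec(s['orientation']).as_matrix().round(3))
for c,q in [('top','loose_vial_mid'),('side','loose_vial_mid'),('top','row_vial_mid')]:
  for r in silhouettes(c,q):
    print(c,q,round(r['confidence'],2),np.round(r['pixel'],1),r['region'].sum(),np.round(atz(c,r['pixel'],.0182),4))
E
```

```text
top l1 [239.6 171. ] [0.5959 0.0851 0.005 ]
top l2 [310.6 190.4] [ 0.5323 -0.1546  0.005 ]
top cap [245.6 187.4] [0.5379 0.0633 0.0182]
top tail [262.6 192.6] [0.5211 0.0065 0.0182]
top rcap [289.2 184.2] [ 0.5504 -0.0818  0.0182]
top rtail [306.6 187.8] [ 0.539  -0.1396  0.0182]
side l1 [244.8 215. ] [0.5951 0.0847 0.005 ]
side cap [257.6 197.8] [0.5378 0.0645 0.0182]
side tail [252.6 181. ] [0.5159 0.0062 0.0182]
side rcap [227.2 167.2] [ 0.5495 -0.0821  0.0182]
side rtail [221.4 152.6] [ 0.5333 -0.1437  0.0182]
side l_mid [233.2 185.6] [ 0.5671 -0.0212  0.005 ]
[[ 0.965  0.264 -0.   ]
 [ 0.264 -0.965  0.   ]
 [-0.    -0.    -1.   ]]
top loose_vial_mid 0.64 [192.3 168.7] 138 [0.5996 0.2441 0.0182]
top loose_vial_mid 0.61 [254.1 190.3] 160 [0.5285 0.0348 0.0182]
top loose_vial_mid 0.54 [203.6 201.7] 119 [0.4883 0.2021 0.0182]
side loose_vial_mid 0.7 [338.3 262.8] 610 [0.4843 0.3451 0.0182]
side loose_vial_mid 0.52 [304.  224.9] 221 [0.4858 0.2095 0.0182]
top row_vial_mid 0.73 [342.8 165. ] 144 [ 0.6178 -0.2619  0.0182]
top row_vial_mid 0.41 [298.6 182. ] 139 [ 0.5582 -0.1131  0.0182]
```

```bash

python3 -m creep '[[0.028,-0.027,0,0,222],[0.028,-0.027,0,0,222],[0.028,-0.027,0,0,222],[0.028,-0.027,0,0,222],[0.028,-0.027,0,0,222],[0.028,-0.027,0,0,222],[0.028,-0.027,0,0,222],[0.028,-0.027,0,0,222],[0.028,-0.027,0,0,222]]' 5
python3 -m creep '[[0.028,-0.027,0,0,222],[0.028,-0.027,0,0,222],[0.028,-0.027,0,0,222],[0.028,-0.027,0,0,222],[0.028,-0.027,0,0,222],[0.028,-0.027,0,0,222],[0.028,-0.027,0,0,222],[0,0,0,0.105,222],[0,0,0,0.105,222],[0,0,0,0.105,222],[0,0,0,0.105,222],[0,0,0,0.105,222]]' 5
python3 - <<'E'
from h import *
s=read_state();print(s['t'],s['tool_pos'],Ro.from_rotvec(s['orientation']).as_matrix().round(3),s['opening'],s['force'],tip_reach)
im=save('wrist','w1.png')
for q in ['loose_vial_mid','line','row_vial_mid']:
  for r in tip_of('wrist',q): print(q,round(r['confidence'],2),np.round(r['pixel'],1),np.round(atz('wrist',r['pixel'],.005 if q=='line' else .0182),4))
E
```

```text
t: 1.65
tool_pos: [0.3378, -0.2763, 0.2299]
orientation: [3.113, 0.417, 0.001]
force: [0.2, 0.1, 1.0]
opening: 0.0375
t: 2.65
tool_pos: [0.4765, -0.0437, 0.2297]
orientation: [3.114, -0.412, 0.0]
force: [-0.8, 0.6, -0.4]
opening: 0.0123
2.65 [ 0.47652867 -0.04369336  0.22969529] [[ 0.966 -0.26   0.   ]
 [-0.26  -0.966 -0.   ]
 [ 0.     0.    -1.   ]] 0.012283146092384853 [-0.80016335  0.59813797 -0.35772372] 0.011
loose_vial_mid 0.62 [179.4 145.9] [0.523  0.0383 0.0182]
loose_vial_mid 0.58 [ 61.8 202.1] [0.4954 0.2017 0.0182]
line 0.68 [229.4  97.1] [ 0.5607 -0.0316  0.005 ]
row_vial_mid 0.61 [300.9  92.7] [ 0.5449 -0.1107  0.0182]
row_vial_mid 0.61 [432.4  90.9] [ 0.5108 -0.2547  0.0182]
```

View pics/w1.png

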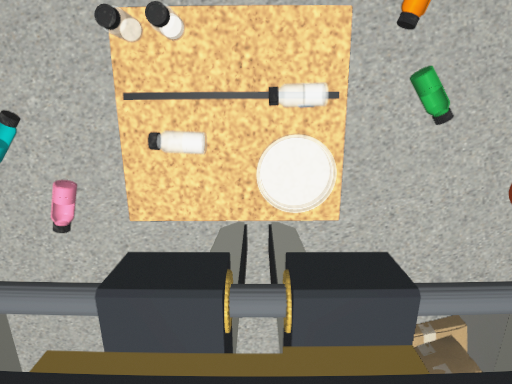

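The wrist view shows the stray vial at (178,142), cap to the left, and the line from (123,97) to (338,95). The row vial is at (300,95) and the dish at (296,173). I measure from an enlarged crop.

```bash

python3 - <<'E'
import cv2
a=cv2.imread('pics/w1.png')[75:225,110:260]
cv2.imwrite('pics/w1c.png',cv2.resize(a,None,fx=4,fy=4,interpolation=cv2.INTER_CUBIC))
E
```

```text
(no output)
```

View pics/w1c.png

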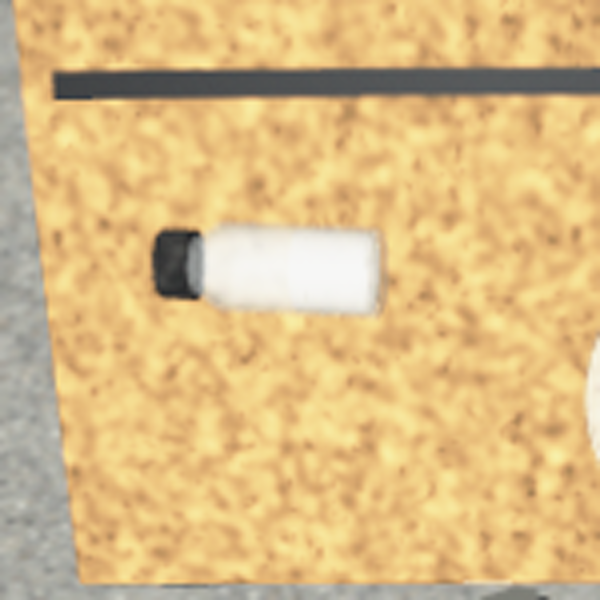

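```bash

python3 - <<'E'
from h import *
e=np.array([-.2588,-.9659]) # placeholder
g=lambda x,y:((x-1.5)/4+110,(y-1.5)/4+75)
p=camera_params('wrist')
L1=atz('wrist',g(55,85.5),.005,p); L2=atz('wrist',(338,95),.005,p); Lm=(L1+L2)/2
y=(L1-L2)/np.linalg.norm(L1-L2); x=np.array([y[1],-y[0],0])
print('line',L1,L2,np.linalg.norm(L1-L2),Lm,y)
for n,v,z in [('capend',g(154,264),.0182),('tail',g(381,272),.0182),('body',g(293,269),.0182),('linept',g(293,82.5),.005)]:
    P=atz('wrist',v,z,p); print(n,P.round(4),'line xy',round((P-Lm)@x,4),round((P-Lm)@y,4))
s=read_state(); T=s['tool_pos']; print('tool',round((T-Lm)@x,4),round((T-Lm)@y,4), Ro.from_rotvec(s['orientation']).as_matrix()[:,0]@x)
E
```

```text
line [0.59359305 0.08729878 0.005     ] [ 0.53165857 -0.15347137  0.005     ] 0.24860841833279512 [ 0.56262581 -0.0330863   0.005     ] [0.24912463 0.96847143 0.        ]
capend [0.5376 0.0717 0.0182] line xy -0.0503 0.0953
tail [0.5186 0.0087 0.0182] line xy -0.053 0.0295
body [0.5259 0.0331 0.0182] line xy -0.052 0.0549
linept [0.5764 0.0199 0.005 ] line xy 0.0001 0.0548
tool -0.0807 -0.032 0.9999964116456314
```

```bash

python3 -m creep '[[0.0038,-0.0151,0.0283,0,222],[0.0038,-0.0151,0.0283,0,222],[0.0038,-0.0151,0.0283,0,222],[0.0038,-0.0151,0.0283,0,222],[0.0038,-0.0151,0.0283,0,222],[0.0038,-0.0151,0.0283,0,222],[0,0,0,0,222],[0,0,0,0,222]]' 5
cat > where.py <<'E'
from h import *
import sys
Lm=np.array([.5626,-.0331,.005]);y=np.array([.2491,.9685,0]);x=np.array([y[1],-y[0],0])
s=read_state();T=s['tool_pos'];print('t',s['t'],'tool line x,y',((T-Lm)@x).round(4),((T-Lm)@y).round(4),'z',T[2].round(4),'F',s['force'].round(2),'yaw',Ro.from_rotvec(s['orientation']).as_matrix()[:,0]@y)
if len(sys.argv)>1:
    c=sys.argv[2] if len(sys.argv)>2 else 'wrist'
    im=save(c,sys.argv[1]); p=camera_params(c)
    u=proj(c,Lm+.055*y,p).astype(int) if c!='wrist' else None
    r=im if c=='wrist' else im[u[1]-50:u[1]+50,u[0]-65:u[0]+65]
    if c!='wrist': cv2.imwrite('pics/'+sys.argv[1],cv2.resize(r,None,fx=5,fy=5,interpolation=cv2.INTER_CUBIC)[:,:,::-1]); print('offset',u-[65,50])
E
python3 where.py w2.png
```

```text
t: 3.52
tool_pos: [0.5199, 0.0382, 0.058]
orientation: [3.116, -0.398, -0.007]
force: [0.3, -0.7, 0.9]
opening: 0.0119
t 3.5167 tool line x,y -0.0591 0.0585 z 0.058 F [ 0.31 -0.73  0.91] yaw -0.002671208659779628
```

View pics/w2.png

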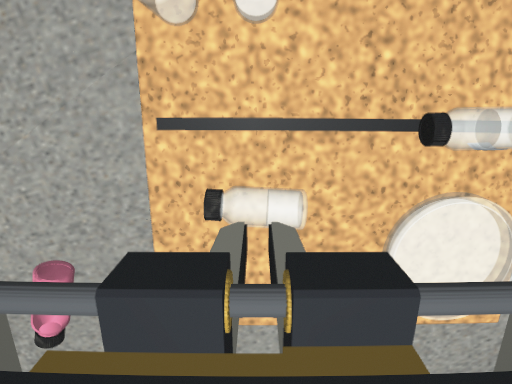

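Fingertips stand over the vial body (centre ≈(262,207)), just behind its axis; the line is at row 124. I come down gently.

```bash

python3 -m creep '[[0,0,0.004,0,222],[0,0,0.004,0,222],[0,0,0.004,0,222],[0,0,0.001,0,222],[0,0,0,0,222]]' 5
python3 - <<'E'
from where import *
p=camera_params('wrist')
P=atz('wrist',(263,206),.0182,p)
E
python3 -m creep '[[0,0,0.001,0,222],[0,0,0.001,0,222],[0,0,0,0,222]]' 5
python3 where.py
```

```text
t: 3.98
tool_pos: [0.5215, 0.0375, 0.0469]
orientation: [-3.115, 0.405, -0.0]
force: [-0.9, 0.1, 0.3]
opening: 0.012
t 3.9833 tool line x,y -0.0574 0.0582 z 0.0469 F [-0.86  0.08  0.33] yaw -0.006759282951454976
t: 4.23
tool_pos: [0.5216, 0.0378, 0.0448]
orientation: [-3.115, 0.405, 0.0]
force: [0.0, 0.1, -0.5]
opening: 0.0121
t 4.2333 tool line x,y -0.0574 0.0585 z 0.0448 F [ 0.02  0.08 -0.52] yaw -0.006485041574562589
```

```bash

python3 -m creep '[[0,0,0.001,0,222],[0,0,0.001,0,222],[0,0,0,0,222]]' 5
python3 -m creep '[[0,0,0.0005,0,222],[0,0,0,0,222]]' 5
```

```text
t: 4.48
tool_pos: [0.5216, 0.0379, 0.0427]
orientation: [3.115, -0.404, -0.0]
force: [0.0, 0.0, 0.4]
opening: 0.0119
t: 4.65
tool_pos: [0.522, 0.0378, 0.0426]
orientation: [3.115, -0.404, 0.001]
force: [0.4, -0.1, 1.8]
opening: 0.012
```

```bash

python3 -m creep '[[0,0,0.0005,0,222],[0,0,0,0,222],[0,0,0,0,222]]' 5
```

```text
t: 4.9
tool_pos: [0.5223, 0.0377, 0.0425]
orientation: [3.115, -0.404, 0.002]
force: [-0.4, -1.9, 5.3]
opening: 0.0121
```

```bash

python3 -m creep '[[0.002,0,0,0,222],[0.004,0,0,0,222],[0.004,0,0,0,222],[0.002,0,0,0,222],[0,0,0,0,222]]' 5
python3 where.py w3.png
```

```text
t: 5.32
tool_pos: [0.5341, 0.0341, 0.0425]
orientation: [3.115, -0.405, 0.002]
force: [-0.9, -4.1, 7.1]
opening: 0.0117
t 5.3167 tool line x,y -0.0444 0.0579 z 0.0425 F [-0.88 -4.06  7.14] yaw -0.006590603711790932
```

View pics/w3.png

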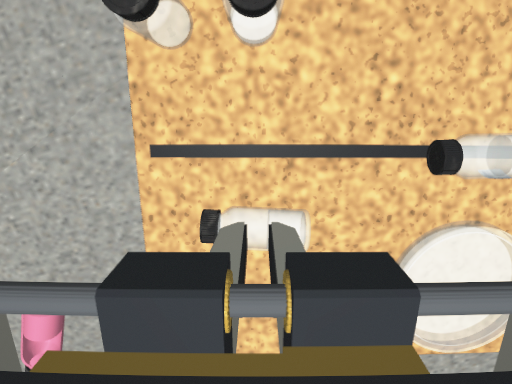

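```bash

cat > m.py <<'E'
from h import *
import sys
Lm=np.array([.5626,-.0331,.005]);y=np.array([.2491,.9685,0]);x=np.array([y[1],-y[0],0])
p=camera_params('wrist'); v=list(map(float,sys.argv[1:]))
for i in range(0,len(v),3):
    P=atz('wrist',v[i:i+2],v[i+2],p); print(v[i:i+2],'line xy mm',(1e3*np.array([(P-Lm)@x,(P-Lm)@y])).round(1))
E
python3 m.py 201 226 .0182 308 230 .0182 250 151 .005
```

```text
[201.0, 226.0] line xy mm [-43.4  93. ]
[308.0, 230.0] line xy mm [-46.4  27.9]
[250.0, 151.0] line xy mm [ 0.2 63. ]
```

It's rolling (tool 13 mm, vial ≈6.5 mm). Finishing this stroke, then lift, go back and restroke.

```bash

python3 -m creep '[[0.002,0,0,0,222],[0.004,0,0,0,222],[0.004,0,0,0,222],[0.002,0,0,0,222],[0,0,0,0,222]]' 5
python3 -m creep '[[0,0,-0.004,0,222],[0,0,-0.006,0,222],[0,0,0,0,222],[0,0,0,0,222]]' 5
python3 where.py w4.png
```

```text
t: 5.78
tool_pos: [0.5456, 0.0309, 0.0425]
orientation: [3.114, -0.405, 0.002]
force: [-1.6, -4.1, 6.7]
opening: 0.0119
t: 6.12
tool_pos: [0.5451, 0.0319, 0.0523]
orientation: [-3.115, 0.404, -0.001]
force: [0.4, 1.4, -0.2]
opening: 0.0123
t 6.1167 tool line x,y -0.0331 0.0586 z 0.0523 F [ 0.44  1.38 -0.22] yaw -0.006362986873881982
```

View pics/w4.png

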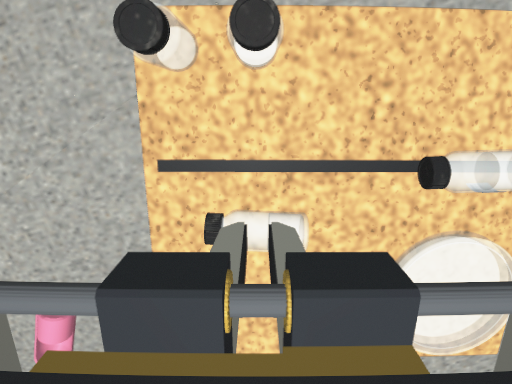

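```bash

python3 m.py 206 228 .0182 307 230 .0182 250 166 .005
```

```text
[206.0, 228.0] line xy mm [-37.6  92.3]
[307.0, 230.0] line xy mm [-39.3  27.5]
[250.0, 166.0] line xy mm [ 0.  63.9]
```

```bash

python3 -m creep '[[-0.006,0,0,0,222],[-0.006,0,0,0,222],[0,0,0.005,0,222],[0,0,0.004,0,222],[0,0,0.001,0,222],[0,0,0,0,222],[0,0,0,0,222]]' 5
python3 -m creep '[[0.002,0,0,0,222],[0.004,0,0,0,222],[0.004,0,0,0,222],[0.004,0,0,0,222],[0.004,0,0,0,222],[0.004,0,0,0,222],[0.002,0,0,0,222],[0,0,0,0,222]]' 5
python3 -m creep '[[0,0,-0.004,0,222],[0,0,-0.006,0,222],[0,0,0,0,222],[0,0,0,0,222]]' 5
python3 where.py w5.png
```

```text
t: 6.75
tool_pos: [0.5342, 0.0346, 0.0425]
orientation: [3.115, -0.404, 0.003]
force: [-0.0, -0.6, 6.6]
opening: 0.0115
t: 7.42
tool_pos: [0.5576, 0.0276, 0.0425]
orientation: [3.114, -0.405, 0.003]
force: [-1.4, -4.3, 7.6]
opening: 0.0121
t: 7.75
tool_pos: [0.5567, 0.0288, 0.0521]
orientation: [-3.115, 0.404, -0.001]
force: [-0.1, 0.2, -0.2]
opening: 0.0121
t 7.75 tool line x,y -0.0211 0.0585 z 0.0521 F [-0.11  0.15 -0.24] yaw -0.0062856402445209125
```

View pics/w5.png

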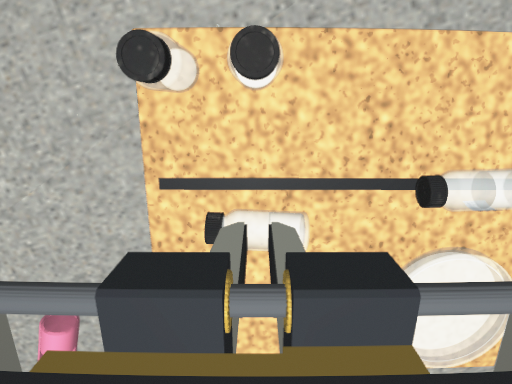

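The vial is now at rel. the same image position (255,229), line at row 184: vial x ≈ -26.5 mm. Another identical stroke.

```bash

python3 -m creep '[[-0.006,0,0,0,222],[-0.006,0,0,0,222],[0,0,0.005,0,222],[0,0,0.004,0,222],[0,0,0.001,0,222],[0,0,0,0,222],[0,0,0,0,222]]' 5
python3 -m creep '[[0.002,0,0,0,222],[0.004,0,0,0,222],[0.004,0,0,0,222],[0.004,0,0,0,222],[0.004,0,0,0,222],[0.004,0,0,0,222],[0.002,0,0,0,222],[0,0,0,0,222]]' 5
python3 -m creep '[[0,0,-0.004,0,222],[0,0,-0.006,0,222],[0,0,0,0,222],[0,0,0,0,222]]' 5
python3 where.py w6.png
```

```text
t: 8.38
tool_pos: [0.5458, 0.0315, 0.0425]
orientation: [3.115, -0.404, 0.003]
force: [-1.2, -1.3, 5.9]
opening: 0.0122
t: 9.05
tool_pos: [0.5692, 0.0245, 0.0425]
orientation: [3.114, -0.405, 0.003]
force: [-1.9, -4.5, 7.4]
opening: 0.0124
t: 9.38
tool_pos: [0.5683, 0.0257, 0.0522]
orientation: [-3.115, 0.404, -0.001]
force: [0.4, -0.5, -0.2]
opening: 0.012
t 9.3833 tool line x,y -0.0091 0.0584 z 0.0522 F [ 0.43 -0.51 -0.25] yaw -0.006281886617133026
```

View pics/w6.png

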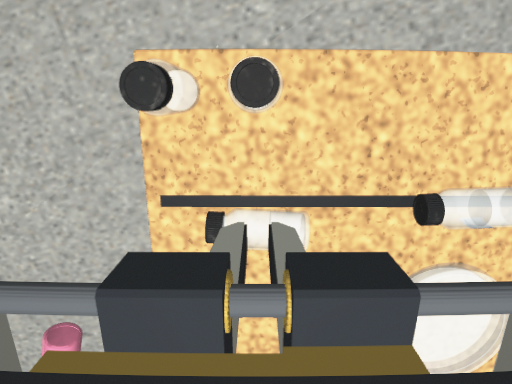

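```bash

python3 m.py 207 227 .0182 307 229 .0182 250 201 .005
python3 -m creep '[[-0.006,0,0,0,222],[-0.006,0,0,0,222],[0,0,0.005,0,222],[0,0,0.004,0,222],[0,0,0.001,0,222],[0,0,0,0,222],[0,0,0,0,222]]' 5
python3 -m creep '[[0.002,0,0,0,222],[0.004,0,0,0,222],[0.004,0,0,0,222],[0.004,0,0,0,222],[0.004,0,0,0,222],[0.004,0,0,0,222],[0.002,0,0,0,222],[0,0,0,0,222]]' 5
python3 -m creep '[[0,0,-0.004,0,222],[0,0,-0.006,0,222],[0,0,0,0,222],[0,0,0,0,222]]' 5
python3 where.py w7.png
```

```text
[207.0, 227.0] line xy mm [-12.8  91.5]
[307.0, 229.0] line xy mm [-14.6  27.4]
[250.0, 201.0] line xy mm [ 0.3 64.1]
t: 10.02
tool_pos: [0.5573, 0.0284, 0.0425]
orientation: [3.115, -0.404, 0.003]
force: [-0.1, -1.3, 6.0]
opening: 0.0122
t: 10.68
tool_pos: [0.5807, 0.0214, 0.0425]
orientation: [3.114, -0.405, 0.003]
force: [-0.0, -4.5, 6.3]
opening: 0.0118
t: 11.02
tool_pos: [0.58, 0.0227, 0.0522]
orientation: [-3.115, 0.404, -0.001]
force: [-0.5, 0.7, 0.1]
opening: 0.012
t 11.0167 tool line x,y 0.0029 0.0583 z 0.0522 F [-0.49  0.66  0.11] yaw -0.00633258103273604
```

View pics/w7.png

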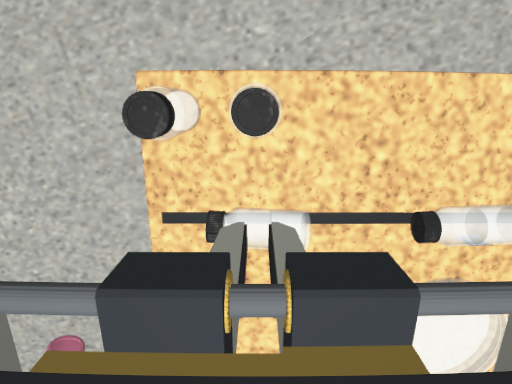

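The vial now seems centred: its cap at (216,226) is level with the row vial's cap at (428,227). I retreat up and back to check it unobstructed.

```bash

python3 -m creep '[[0,0,-0.02,0,222],[0,0,-0.03,0,222],[0,0,-0.03,0,222],[-0.02,0.01,-0.03,0,222],[-0.02,0.015,-0.03,0,222],[-0.02,0.015,-0.02,0,222],[-0.02,0.015,0,0,222],[-0.02,0.015,0,0,222],[0,0,0,0,222],[0,0,0,0,222]]' 5
python3 where.py w8.png
python3 - <<'E'
import cv2
a=cv2.imread('pics/w8.png')
cv2.imwrite('pics/w8c.png',cv2.resize(a[90:240,100:360],None,fx=3,fy=3,interpolation=cv2.INTER_CUBIC))
E
python3 where.py t8.png top
```

```text
t: 11.9
tool_pos: [0.4646, -0.0198, 0.2119]
orientation: [-3.115, 0.406, -0.001]
force: [0.7, -0.7, 0.2]
opening: 0.0124
t 11.9 tool line x,y -0.0982 -0.0116 z 0.2119 F [ 0.7  -0.66  0.17] yaw -0.00742962393755861
t 11.95 tool line x,y -0.0976 -0.0112 z 0.2119 F [ 0.72 -0.44  0.08] yaw -0.007032476539351434
offset [193 126]
```

View pics/w8c.png

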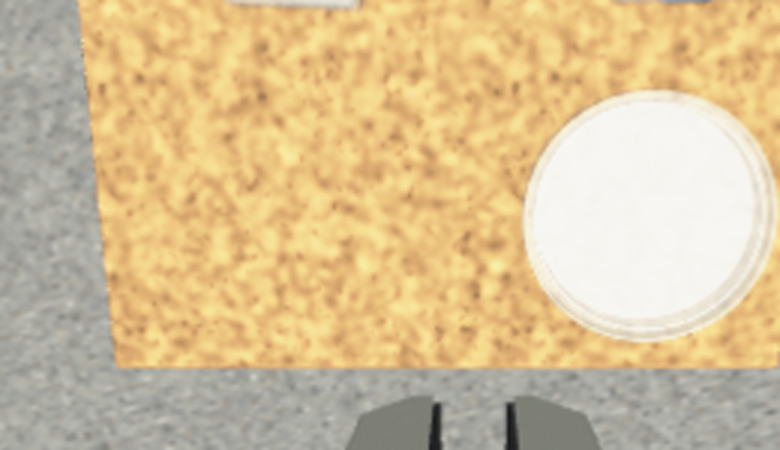

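View pics/t8.png

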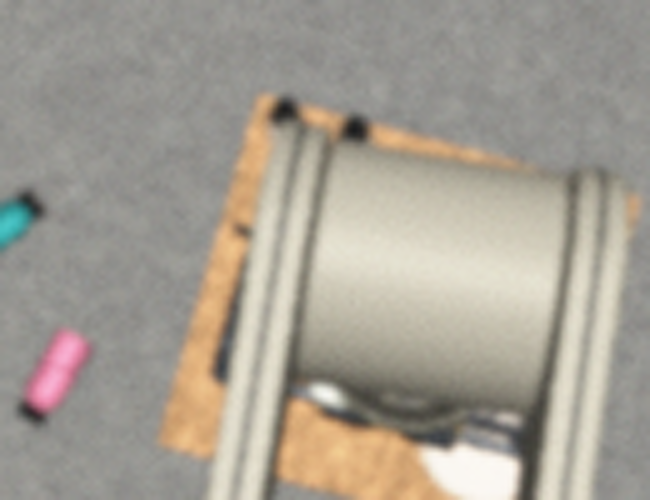

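My crop cut the row off; I crop higher.

```bash

python3 - <<'E'
import cv2
a=cv2.imread('pics/w8.png')
cv2.imwrite('pics/w8d.png',cv2.resize(a[0:200,100:360],None,fx=3,fy=3,interpolation=cv2.INTER_CUBIC))
E
python3 where.py s8.png side
```

```text
t 12.0 tool line x,y -0.0974 -0.0109 z 0.2118 F [-0.07  0.51  0.47] yaw -0.006557137482238989
offset [173 146]
```

View pics/w8d.png

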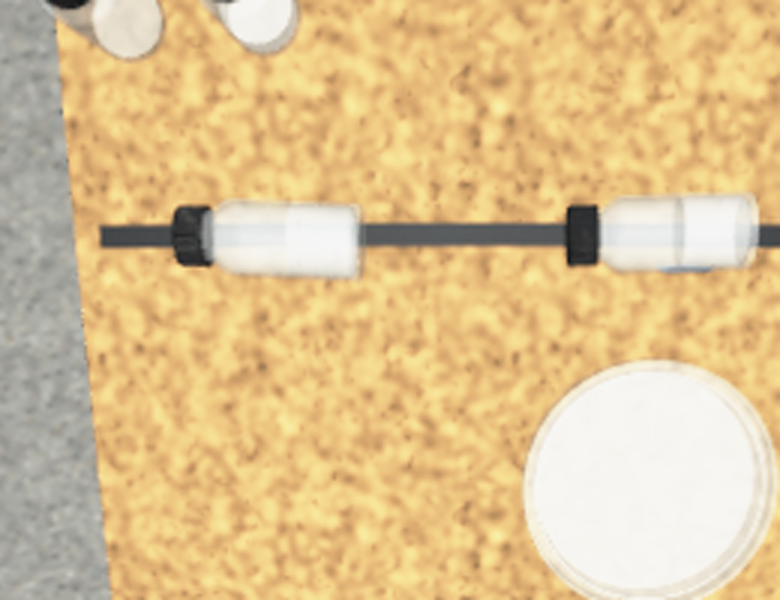

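View pics/s8.png

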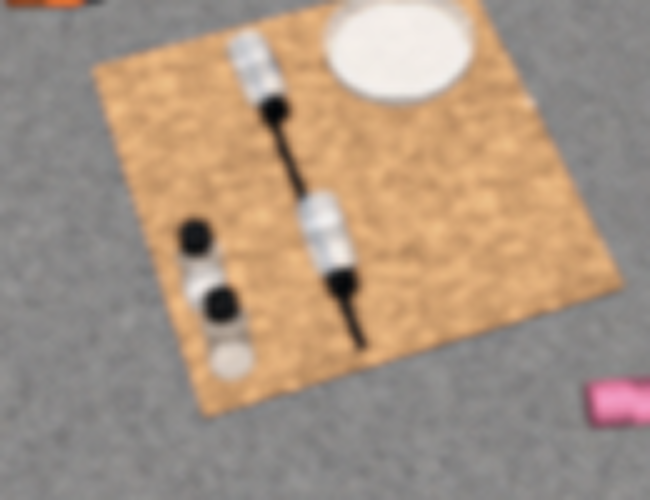

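```bash

python3 - <<'E'
a=[]
for X,Y,z in [(174,236,.0182),(360,240,.0182),(282,239,.0182),(130,236.5,.005),(460,234.5,.005),(682,233,.0182)]:
    a+=[str((X-1)/3+100),str((Y-1)/3),str(z)]
import subprocess;print(subprocess.run(['python3','m.py']+a,capture_output=True,text=True).stdout)
from h import *
Lm=np.array([.5626,-.0331,.005]);y=np.array([.2491,.9685,0]);x=np.array([y[1],-y[0],0])
for X,Y,z in [(327,238,.0182),(288,157,.005),(352,325,.005)]:
    P=atz('side',((X-2)/5+173,(Y-2)/5+146),z); print('side',(P-Lm)@x,(P-Lm)@y)
E
```

```text
[157.66666666666666, 78.33333333333333] line xy mm [ 0.8 94.1]
[219.66666666666669, 79.66666666666667] line xy mm [-1.3 29. ]
[193.66666666666669, 79.33333333333333] line xy mm [-0.7 56.3]
[143.0, 78.5] line xy mm [  1.8 114.2]
[253.0, 77.83333333333333] line xy mm [ 1.1 -5.7]
[327.0, 77.33333333333333] line xy mm [  0.5 -83.2]

side -0.0011373052597996054 0.05346789668166104
side 8.542438210921467e-05 -0.021571197847342814
side 0.002167542941549243 0.10653236554659526
```

Vial middle is ≈2 mm from the line's centre line (limit 8), tilt ≈2°, y ≈ 57 mm; the arm is clear. Handing in.

```bash
python3 -c "
from plant import *
print(close_job())"
```

```text
the job is handed in; nothing more can be done
None
```

The stray vial now lies along the line in a row with the first vial, and I handed the job in at about 12 s of the 51 s allowed. I rolled it about 50 mm with the slightly open fingertips in four light top strokes of 5–8 N. It was never pinched or lifted.

**Final position:** After backing off, the wrist camera put its middle about 2 mm on the -x side of the line's centre line, against a limit of 8 mm. It sits at y ≈ +57 mm and is tilted about 2°. The side camera agreed to within about 1–2 mm.

**Other things:** The row vial still lies on the line. The dish and upright vials look untouched; I did not measure them or check the flask, bulb and bottle, which the arm stayed well clear of.

**Not directly checked:**
- **Half turn:** I inferred it from rolling without slip. 50 mm of travel on a 13.2 mm radius is about 3.8 rad.
- **Top camera:** The arm blocked its view of the row in the last check, so it neither confirms nor contradicts the other two.

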